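# Knock a chocolate block out of its sloped mould

## Task

Take the wooden mallet and use it, not the fingers, to knock the red knock-out peg beside the sloped metal mould fully down, which raises the chocolate block, then stand the mallet upright on the table again. Lift the raised block straight out of the tilted mould and set it down gently in the middle of the wooden board, lying flat with its scored side up and its length along the board's length. Do not drop the block, and leave the pot, tin, spice jar and timer where they stand.

Things in the scene. Friction and masses are not known exactly. Their poses are not given: they have to be found in the camera images.
- mould: Fixed aluminium mould on a dark stand, 130 x 235 x 82 mm. Origin on the table under the cavity floor's centre, which is at (0, 0, 0.034); z up. Open cavity 50 x 124 mm, 34 deep, walls 8 mm, tipped 32 degrees towards -x: in this frame the direction out of its mouth is (-0.530, 0, 0.848), its 50 mm width runs along (0.848, 0, 0.530), its length along y.
- mould_mouth (a point): Centre of the cavity's mouth, in the plane of the rim (34 mm above the cavity floor along the depth axis).
- block: Dark brown chocolate block 46 x 120 x 34 mm (x, y, z), about 0.22 kg, scored into 10 pieces on top (+z). Origin at the centre of its underside. At the start it lies in the cavity, flush with the rim, 2 mm of play all round, its axes parallel to the cavity (z out of the mouth). Peg down: raised 24 mm along z, 10 mm still inside.
- knockout_peg (a joint): Stiff upright slide beside the mould (needs about 9 N, 26 mm travel): 0 = up, 0.026 = fully down. It drives the plate under the block and stays where it is left.
- peg_top (a point): Centre of the top of the peg's round red cap (36 mm diameter). 90 mm above the table when up, 64 mm when fully down; 110 mm to the -y side of the cavity centre in the mould's frame.
- mallet: Loose turned wooden mallet standing upright on its head, 136 mm tall, 0.24 kg. Origin at the centre of the flat striking face (underside), z along the handle. Head 47 mm diameter up to 50 mm, handle 25 mm diameter from 75 mm to the top.
- board: Fixed wooden cooling board 150 x 190 mm (x, y), origin on the table under its centre, length along y; its flat top is at z = 0.018.
- pot: Bystander: speckled grey pot, 67 mm diameter, 81 mm tall, origin at the underside. It may stand where the mallet stood in another run and the other way round.
- tin: Bystander: food tin, 75 mm diameter, 110 mm tall, origin at the underside.
- spice_jar: Bystander: spice jar with a green cap, 41 mm diameter, 103 mm tall, origin at the underside.
- timer: Bystander: red and white kitchen timer, 67 mm diameter, 36 mm tall, origin at the underside.

How it is judged:
On the way, in this order (a step that is already met when the one before it is completed fails the run):
1. the peg is knocked fully down (at least 23 of its 26 mm) (value of joint knockout_peg above 0.023 m), for 0.1 s.
2. the block is lifted clear of the mould in the fingers (z of block in the frame of mould above 0.072 m and contact force between block and mould below 0.2 N and contact force between the fingers and block above 1 N), for 0.1 s.
At the end, for the whole second after the job is handed in: The block lies still and flat on the wooden board, scored side up (within 0.08 rad), its origin within 30 mm of the board's centre along each of the board's axes and its length within 0.3 rad of the board's; the mallet stands upright and still on the table (x of block in the frame of board between -0.03 and 0.03 m and y of block in the frame of board between -0.03 and 0.03 m and z of block in the frame of board between 0.013 and 0.023 m and angle between each of block, mallet's own z axis and vertical below 0.08 rad and angle between the y axis of block and the y axis of board, either way round below 0.3 rad and linear speed of each of block, mallet below 0.02 m/s and height (world z) of mallet between -0.006 and 0.006 m); the robot touches nothing.
It fails at once if the fingers or the arm push the peg (it must be the mallet) (contact force between any of the fingers, the arm and knockout_peg above 1 N).
It fails at once if the block is dropped (falls faster than 0.45 m/s with no finger on it) (contact force between the fingers and block below 0.05 N and linear speed of block above 0.45 m/s).
It fails at once if the block is set down hard (more than 40 N on the board) (contact force between block and board above 40 N).
It fails at once if a bystander is shifted by more than 30 mm or tipped (distance of any of pot, tin, spice_jar, timer from where it was at the start of the episode above 0.03 m or angle between any of pot, tin, spice_jar, timer's own z axis and vertical above 0.3 rad).
It also fails if it takes over 54 s, if anything falls off the work surface, if the arm or the gripper's body presses on something with over 40 N, if the wrist force passes 120 N, or if a joint passes its speed limit or range.

## Robot

A 6-joint arm with a two-finger parallel gripper is mounted at the origin on a cart in front of the work surface, level with it; the furniture and walls round the work are solid. World frame = base frame: x ahead of the robot, y to its left, z up, the work surface at z = 0. Lengths are in m, angles in rad, forces in N, time in s.
With the tool pointing down it reaches from about 0.35 to 0.925 m from the base axis. Payload 6.4 kg.
Tool frame: the origin (TCP) lies where the fingers leave the gripper's body, on its centre line; the fingertips stand 73 mm ahead of it and the grasp point (between the pads) lies 54 mm ahead of it; z points along the fingers, y is the line along which they close (so a half turn about z gives the same grasp; the last joint's range is limited). The gripper opens to 85 mm and grips with 20 to 120 N. Pads are 22 mm wide; open, the fingers measure 114 mm over their backs; the gripper's body (76 mm by 85 mm) begins 54 mm behind the grasp point. The pads swing forward as they close: fully open they stand 13 mm farther back than shut.
Start: joints at [0.931, 0.245, 1.558, -0, 1.339, -0.174], TCP at [0.292, 0.581, 0.304] pointing down, gripper open.
Joint ranges: [-3.13, 3.13], [-1.02, 2.26], [0.13, 2.54], [-0.95, 4.09], [0.21, 2.88], [-2.74, 2.74]. Speed limits (rad/s): [2.57, 2.57, 3.14, 3.14, 3.14, 3.14].

## Interface

Orientations are given as a rotation vector (axis times angle).
In Python, from station import state, capture, job_done gives the robot as it stands.
- The arm moves only by the tool carry_out, never from a script. Its argument "motion" is one flat list of numbers, 4 for each row, row after row: the shift along the tool's x, y, z in cm, then the turn about the tool's z in degrees. A call has 1 to 20 rows; each row is the pose to reach, as a shift and turn from the pose commanded when the call began, along the tool's axes at that moment; what a row does not reach only later rows make up. A row lasts 1/12 s, in which the tool goes at most 41.7 mm and 7.16 degrees, less where a joint would pass 70% of its speed; a pose out of reach is approached as far as the arm can. A call with a gripper value outside its range is refused whole. "jaw" is the gripper's target within -1 to 1 (shut at 1, half-way at 0, fully open at -1), set as the call begins (left out, the last holds). The fingers move at their own pace and stop on an object; "grip_force" is the grip in N (left out, the last holds). Time passes only in rows, so rows that repeat a pose let the fingers close. It gives the time, the measured TCP pose, the force, the opening and the grip force at its end, in the units of the state.
- state(): the state, without advancing time (a new reading comes with each control period).
- capture(name): name is "scene" or "top" or "wrist"; returns a dict with "image" (384x512x3 uint8, red, green, blue), "mtx" (3x3 intrinsics, pixels), "eye" and "attitude" of the camera in the world; the wrist camera has in their place "mount" (4x4, takes a point from camera to tool coordinates, whose origin is the TCP and whose axes are the flange's). Camera axes: x right, y down, z forward; pixel columns grow to the right and rows downward; lengths in m; the calibration is good to about 2 mm. A picture is of the moment at which its call begins: read the wrist's pose just before it. There is no depth.
- job_done(): hands the job in; it is judged then, once.
The state is a dict: "time": time; "q": joint angles; "joint_velocities": joint speeds; "tau": joint torques, N m; "position": TCP position; "ee_rot": TCP orientation; "contact_force": force on the tool from outside, world axes, zero at the start; "wrist_torque": the same for the moment, N m; "finger_gap": finger opening in m; "grasp_force": force on a finger pad.
Only numpy, scipy, OpenCV 4.12 (cv2) and the standard library are available. Lean on these libraries where they do the work, as an engineer would, in place of code of your own. Each camera call takes 0.05 s, during which the arm holds its last target. There are 200 camera calls.

## Working session

There is one attempt and no reset: what is moved stays moved. The work goes in short steps, Python scripts to look and compute and a tool call to move; the robot and the scene stay as the last step left them, time stands still between calls to the robot, and variables do not carry over. Pictures are saved under pics/ and viewed, at most 11 in all, crops included, and the job is handed in when it is done.

Besides the shell and the picture viewer there is one more tool, called after "Call:" as name(argument=value, ...) on one line, values as JSON. carry_out: Moves the arm, as the interface text tells. Its arguments: {"type":"object","properties":{"motion":{"type":"array","items":{"type":"number"}},"jaw":{"type":"number"},"grip_force":{"type":"number"}},"required":["motion"]}

```bash
mkdir -p pics; ls; python3 - <<'E'
from station import state,capture
import cv2,numpy as np,pickle
s=state();print(s)
d={}
for n in("scene","top"):
    c=capture(n);d[n]=c;cv2.imwrite(f"pics/{n}0.png",c["image"][:,:,::-1]);print(n,c["mtx"],c["eye"],c["attitude"])
w=capture("wrist");print(w["mount"],w["mtx"])
pickle.dump(d,open("c0.pkl","wb"))
a=np.vstack([d["scene"]["image"],d["top"]["image"]])[:,:,::-1]
E
```

```text
pics
{'time': 0.0, 'q': array([ 9.30895430e-01,  2.45814242e-01,  1.55902777e+00,  9.83710524e-06,
        1.33872787e+00, -1.74100377e-01]), 'joint_velocities': array([-0.0010436 ,  0.00068356,  0.00035868, -0.00033138,  0.00095066,
        0.00014096]), 'tau': array([ 9.93074900e-04, -4.29508495e+01, -3.26130009e+01, -8.29421379e-05,
        5.24047020e-03,  6.77628449e-06]), 'position': array([0.29167324, 0.58040464, 0.30277269]), 'ee_rot': array([-7.24901485e-01, -3.05600093e+00,  2.84545828e-03]), 'contact_force': array([-0.85687917, -1.03206714,  0.20643578]), 'wrist_torque': array([-0.056027  ,  0.02013451, -0.01864824]), 'grasp_force': 0.0, 'finger_gap': 0.08564425782547683}
scene [[400.1410465    0.         258.07315378]
 [  0.         400.1410465  194.47316193]
 [  0.           0.           1.        ]] [ 0.23783205 -0.65439751  0.58619371] [-2.15473765  0.57575647 -0.2572055 ]
top [[497.55344913   0.         258.1011368 ]
 [  0.         497.55344913 189.61531426]
 [  0.           0.           1.        ]] [ 0.37494553 -0.06774682  1.29294695] [-2.09585974  2.14007961 -0.16461707]
[[ 4.77575597e-04 -9.66152251e-01 -2.57972090e-01  6.58205519e-02]
 [ 9.99999811e-01  5.61343336e-04 -2.51064451e-04  4.08082043e-04]
 [ 3.87377398e-04 -2.57971921e-01  9.66152337e-01 -7.05498105e-02]
 [ 0.00000000e+00  0.00000000e+00  0.00000000e+00  1.00000000e+00]] [[285.68806806   0.         252.17620232]
 [  0.         285.68806806 189.19999469]
 [  0.           0.           1.        ]]
```

View pics/scene0.png

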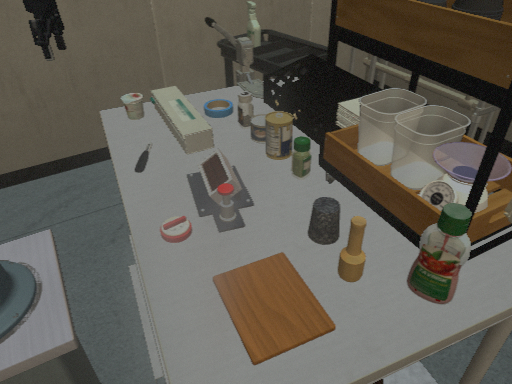

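View pics/top0.png

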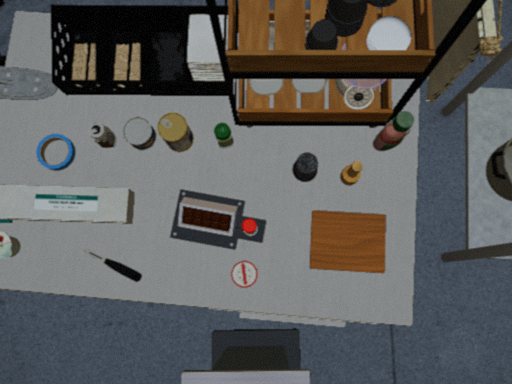

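The scene view shows the mallet at about (352,255), with the pot behind it at (325,220). The board is at (272,305), the mould at (218,180) and the red cap at (226,190). In the top view the cap is at (250,227), the mallet handle top at (357,167) and the board centre at (348,241).

```bash
cat > h.py <<'E'
import numpy as np,cv2
from scipy.spatial.transform import Rotation as R
def ray(c,uv,s=None):
    """s: state for wrist"""
    K=np.asarray(c["mtx"]);d=np.linalg.inv(K)@np.array([uv[0],uv[1],1.])
    if "mount" in c:
        M=np.asarray(c["mount"]);T=R.from_rotvec(s["ee_rot"]).as_matrix()
        return T@M[:3,3]+s["position"],T@(M[:3,:3]@d)
    return np.asarray(c["eye"]),R.from_rotvec(c["attitude"]).as_matrix()@d
def onz(c,uv,z,s=None):
    o,d=ray(c,uv,s);return o+d*(z-o[2])/d[2]
def proj(c,p,s=None):
    K=np.asarray(c["mtx"])
    if "mount" in c:
        M=np.asarray(c["mount"]);T=R.from_rotvec(s["ee_rot"]).as_matrix()
        q=M[:3,:3].T@(T.T@(np.asarray(p)-s["position"])-M[:3,3])
    else: q=R.from_rotvec(c["attitude"]).as_matrix().T@(np.asarray(p)-c["eye"])
    q=K@q;return q[:2]/q[2]
def two(c1,u1,c2,u2):
    o1,d1=ray(c1,u1);o2,d2=ray(c2,u2);A=np.c_[d1,-d2];t=np.linalg.lstsq(A,o2-o1,rcond=None)[0]
    a,b=o1+d1*t[0],o2+d2*t[1];return (a+b)/2,np.linalg.norm(a-b)
def blob(img,lo,hi,roi):
    x0,y0,x1,y1=roi;h=cv2.cvtColor(img[y0:y1,x0:x1],cv2.COLOR_RGB2HSV)
    m=cv2.inRange(h,np.array(lo),np.array(hi))
    n,l,st,ce=cv2.connectedComponentsWithStats(m);i=1+st[1:,4].argmax()
    cn=cv2.findContours((l==i).astype(np.uint8),0,1)[0][0]+[x0,y0]
    return ce[i]+[x0,y0],st[i,4],cn
E
python3 - <<'E'
from h import *;import pickle
d=pickle.load(open("c0.pkl","rb"));t,s=d["top"],d["scene"]
# board
c,a,cn=blob(t["image"],(3,110,60),(20,255,255),(300,200,400,285))
r=cv2.minAreaRect(cn);print("board",a,r);B=np.array([onz(t,p,.018) for p in cv2.boxPoints(r)]);print(B.mean(0),np.linalg.norm(np.diff(B,axis=0),axis=1),B)
# cap
c1,a1,_=blob(t["image"],(0,170,120),(6,255,255),(235,212,270,245));c2,a2,_=blob(s["image"],(0,150,100),(8,255,255),(212,178,242,205))
print("cap",c1,a1,onz(t,c1,.09),c2,a2,two(t,c1,s,c2))
for n,c,roi in(("top",t,(335,150,370,190)),("scene",s,(330,210,375,285))):
    ce,a,cn=blob(c["image"],(8,80,80),(28,255,255),roi);p=cn[:,0];print("mallet",n,ce,a,p.min(0),p.max(0),p[p[:,1]<p[:,1].min()+6].mean(0))
# stand dark plate
v=cv2.imread("pics/top0.png")[140:290,160:390];cv2.imwrite("pics/topz.png",cv2.resize(v,None,fx=3.4,fy=3.4,interpolation=cv2.INTER_CUBIC))
E
```

```text
board 4285 ((347.984619140625, 241.27273559570312), (75.16270446777344, 58.076847076416016), 3.2397000789642334)
[ 0.46620282 -0.26701239  0.018     ] [0.14810273 0.19214676 0.14745449] [[ 0.39981936 -0.1652535   0.018     ]
 [ 0.54727248 -0.17910985  0.018     ]
 [ 0.53205867 -0.37065337  0.018     ]
 [ 0.38566078 -0.35303284  0.018     ]]
cap [248.79617834 225.37579618] 157 [ 0.50369435 -0.01817063  0.09      ] [224.2        187.69473684] 95 (array([ 0.50233714, -0.01759282,  0.08835879]), np.float64(0.0032185462080973988))
mallet top [352.07722008 172.01544402] 259 [342 161] [361 182] [354.63157895 163.57894737]
mallet scene [353.09276596 252.20170213] 1175 [338 216] [365 281] [357.66666667 217.83333333]
```

View pics/topz.png

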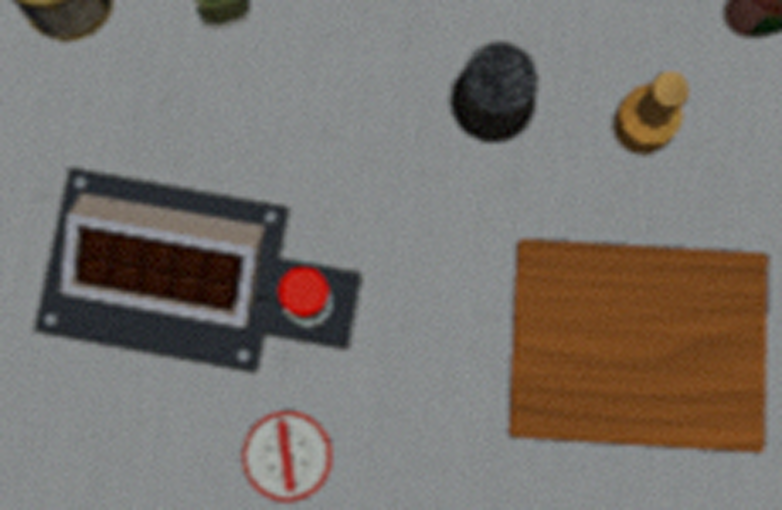

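```bash
python3 - <<'E'
from h import *;import pickle
d=pickle.load(open("c0.pkl","rb"));t,s=d["top"],d["scene"]
tp=lambda x,y:(x/3.4+160,y/3.4+140)
print("mallet",onz(t,tp(670,89),.136), two(t,tp(670,89),s,(357.7,219.5)),"base",onz(s,(350.5,272),0))
for z,a,b in((.0755,(81,227),(243,255)),(.0506,(75,281),(236,312)),(.003,(72,170),(286,208)),(.003,(37,330),(258,371))):
    p,q=onz(t,tp(*a),z),onz(t,tp(*b),z);v=p-q;print(z,p[:2],q[:2],(p+q)[:2]/2,np.linalg.norm(v),"yaw",np.degrees(np.arctan2(-v[0],v[1])))
print("pot",onz(t,tp(500,75),.081),"cap",onz(t,tp(304,291),.09),"timer",onz(t,tp(287,456),.036))
E
```

```text
mallet [ 0.63409787 -0.27910943  0.136     ] (array([ 0.6338322 , -0.27897909,  0.13479097]), np.float64(0.0012325806582396757)) base [ 0.63770605 -0.27874527  0.        ]
0.0755 [0.55498128 0.14296608] [0.53183309 0.0248029 ] [0.54340719 0.08388449] 0.12040919893898278 yaw -11.083884542243696
0.0506 [0.51837981 0.15142122] [0.49290657 0.03224661] [0.50564319 0.09183391] 0.12186661752685163 yaw -12.065252273766582
0.003 [0.61064307 0.16288798] [ 0.57699228 -0.00327585] [0.59381767 0.07980606] 0.16953699918205 yaw -11.448460868486936
0.003 [0.48684235 0.18869069] [0.45223038 0.01972585] [0.46953636 0.10420827] 0.17247349398872203 yaw -11.576722425414737
pot [ 0.65994362 -0.1656309   0.081     ] cap [ 0.5031455  -0.01965726  0.09      ] timer [ 0.38783316 -0.00313166  0.036     ]
```

```bash
cat >> h.py <<'E'
MY=np.radians(-11.5);MX=np.array([np.cos(MY),np.sin(MY)]);MYV=np.array([-MX[1],MX[0]]);O=np.array([.542,.0843])
def mw(x,y): return O+MX*x+MYV*y
def go(p,yaw=None):
    from station import state
    s=state();T=R.from_rotvec(s["ee_rot"]).as_matrix();d=T.T@(np.asarray(p)-s["position"])*100
    y=np.degrees(np.arctan2(T[1,1],T[0,1]));turn=0 if yaw is None else -((yaw-y+180)%360-180)
    print("t",round(s["time"],2),"pos",s["position"].round(4),"tz",T[:,2].round(4),"yaw",round(y,2),"-> shift cm",d.round(2),"turn",round(turn,2))
E
python3 -c "
from h import *
go((.634,-.279,.25),-11.5);go((.55,-.10,.30),-11.5)"
```

```text
t 0.15 pos [0.2918 0.5805 0.303 ] tz [-8.0e-04 -1.2e-03 -1.0e+00] yaw 63.31 -> shift cm [-69.18 -61.41   5.38] turn 74.81
t 0.15 pos [0.2918 0.5805 0.303 ] tz [-8.0e-04 -1.2e-03 -1.0e+00] yaw 63.31 -> shift cm [-53.63 -49.2    0.36] turn 74.81
```

Call:
carry_out(motion=[-10,-9,0,14,-20,-18,0,28,-30,-27,0,42,-40,-36,0,56,-50,-45,0,70,-60,-54,0,74.8,-69.2,-61.4,0,74.8,-69.2,-61.4,0,74.8,-69.2,-61.4,0,74.8,-69.2,-61.4,0,74.8,-69.2,-61.4,0,74.8,-69.2,-61.4,0,74.8,-69.2,-61.4,0,74.8,-69.2,-61.4,0,74.8,-69.2,-61.4,0,74.8,-69.2,-61.4,0,74.8,-69.2,-61.4,0,74.8,-69.2,-61.4,0,74.8,-69.2,-61.4,0,74.8,-69.2,-61.4,0,74.8], jaw=-1)

```text
time: 1.82
position: [0.6005, -0.1955, 0.3035]
ee_rot: [-2.433, -1.987, 0.0]
contact_force: [0.6, -0.0, -0.4]
finger_gap: 0.0852
grasp_force: 0.0
```

```bash
python3 -c "
from h import *
go((.634,-.279,.26),-11.5)"
```

```text
t 1.82 pos [ 0.6005 -0.1955  0.3035] tz [-5.e-04  4.e-04 -1.e+00] yaw -11.51 -> shift cm [-7.52  4.95  4.34] turn -0.01
```

Call:
carry_out(motion=[-3,2,1.5,0,-6,4,3,0,-7.5,5,4.3,0,-7.5,5,4.3,0,-7.5,5,4.3,0])

```text
time: 2.23
position: [0.6337, -0.2774, 0.259]
ee_rot: [-2.431, -1.984, 0.001]
contact_force: [-0.2, 0.3, -0.1]
finger_gap: 0.0858
grasp_force: 0.0
```

```bash
python3 - <<'E'
from h import *;from station import *
go((.634,-.279,.164),-11.5)
s=state();w=capture("wrist");cv2.imwrite("pics/w1.png",w["image"][:,:,::-1])
print(proj(w,(.634,-.279,.136),s),proj(w,(.634,-.279,0),s))
E
```

```text
t 2.23 pos [ 0.6337 -0.2774  0.259 ] tz [-0.0028  0.0021 -1.    ] yaw -11.57 -> shift cm [-0.17  0.09  9.5 ] turn -0.07
[254.28182043 210.37541387] [253.88930743 172.31909992]
```

View pics/w1.png

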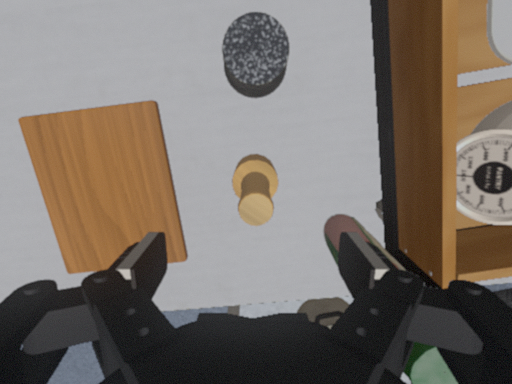

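The wrist view shows the handle top at (256,208), which is where I predicted it. The fingers straddle it and the pot at (255,50) is clear.

Call:
carry_out(motion=[-0.1,0.1,3,0,-0.1,0.1,6,0,-0.1,0.1,8.5,0,-0.1,0.1,9.5,0,-0.1,0.1,9.5,0,-0.1,0.1,9.5,0])

```text
time: 2.78
position: [0.6356, -0.2775, 0.1673]
ee_rot: [2.431, 1.988, 0.001]
contact_force: [0.3, -0.4, 1.1]
finger_gap: 0.0856
grasp_force: 0.0
```

Call:
carry_out(motion=[0,0,0,0,0,0,0,0,0,0,0,0,0,0,0,0,0,0,0,0,0,0,0,0,0,0,0,0,0,0,0,0,0,0,0,0,0,0,0,0], jaw=1, grip_force=70)

```text
time: 3.62
position: [0.6355, -0.2784, 0.1669]
ee_rot: [2.431, 1.987, 0.001]
contact_force: [0.3, 1.0, 5.1]
finger_gap: 0.0241
grasp_force: 68.6
```

```bash
python3 -c "
from h import *
go((.634,-.279,.30),-11.5);go((.503,-.019,.30),-11.5)"
```

```text
t 3.62 pos [ 0.6355 -0.2784  0.1669] tz [ 1.4e-03 -9.0e-04 -1.0e+00] yaw -11.49 -> shift cm [ -0.1   -0.12 -13.31] turn 0.01
t 3.62 pos [ 0.6355 -0.2784  0.1669] tz [ 1.4e-03 -9.0e-04 -1.0e+00] yaw -11.49 -> shift cm [ 22.77 -18.14 -13.36] turn 0.01
```

Call:
carry_out(motion=[0,0,-2,0,0,0,-5,0,0,0,-9,0,1,-1,-12,0,4,-3.5,-13.3,0,7,-5.8,-13.3,0,10,-8.2,-13.3,0,13,-10.5,-13.3,0,16,-12.9,-13.3,0,19,-15.2,-13.3,0,21,-16.8,-13.3,0,22.3,-17.8,-13.3,0,22.8,-18.2,-13.3,0,22.8,-18.2,-13.3,0,22.8,-18.2,-13.3,0,22.8,-18.2,-13.3,0])

```text
time: 4.95
position: [0.5028, -0.0195, 0.2989]
ee_rot: [2.434, 1.986, -0.0]
contact_force: [-0.0, 0.2, -3.0]
finger_gap: 0.0244
grasp_force: 69.4
```

```bash
python3 - <<'E'
from h import *;from station import *
go((.503,-.019,.231),-11.5)
s=state();c=capture("scene");t=capture("top");w=capture("wrist")
a=np.hstack([c["image"][90:290,140:340],t["image"][120:320,150:350],w["image"][::2,::2][:192].repeat(1,0)[:192,28:228].copy() if 0 else w["image"][0:200,150:350]])
cv2.imwrite("pics/m1.png",cv2.resize(a[:,:,::-1],None,fx=1.33,fy=1.33))
print(proj(w,(.503,-.019,.09),s), [proj(w,(*mw(x,y),z),s).round(0) for x,y,z in((1.5e-3,.06,.075),(1.5e-3,-.06,.075),(-.0375,.06,.0506),(-.0375,-.06,.0506))])
E
```

```text
t 4.95 pos [ 0.5028 -0.0195  0.2989] tz [ 1.e-04 -5.e-04 -1.e+00] yaw -11.56 -> shift cm [0.06 0.01 6.79] turn -0.06
[252.82464165 179.86947588] [array([274.,  -7.]), array([272., 129.]), array([233.,   3.]), array([235., 128.])]
```

View pics/m1.png

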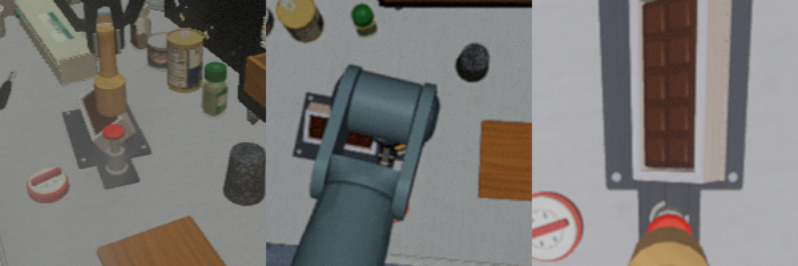

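In the wrist panel the block's near corners are at (272,126) and (235,126), within 3 px of the prediction. The mallet is centred over the red cap, so I'll press now.

Call:
carry_out(motion=[0,0,2,0,0,0,3.5,0,0,0,4.2,0,0,0,4.8,0,0,0,5.4,0,0,0,6,0,0,0,6.5,0,0,0,6.8,0,0,0,6.9,0,0,0,7,0,0,0,7,0,0,0,7,0])

```text
time: 6.1
position: [0.5027, -0.0189, 0.231]
ee_rot: [2.433, 1.988, -0.001]
contact_force: [-4.5, 0.5, 7.8]
finger_gap: 0.0238
grasp_force: 71.0
```

Call:
carry_out(motion=[0,0,0.2,0,0,0,0.4,0,0,0,0.4,0])

```text
time: 6.35
position: [0.5037, -0.0193, 0.2308]
ee_rot: [2.431, 1.987, -0.001]
contact_force: [-12.0, 0.7, 27.3]
finger_gap: 0.0242
grasp_force: 76.1
```

Call:
carry_out(motion=[0,0,-1,0,0,0,-3,0,0,0,-5.5,0,-1,1,-7.2,0,-4,3.2,-7.5,0,-7,5.6,-7.5,0,-10,8,-7.5,0,-13,10.4,-7.5,0,-16,12.8,-7.5,0,-19,15.2,-7.5,0,-21,16.8,-7.5,0,-22.3,17.8,-7.5,0,-22.8,18.2,-7.5,0,-22.8,18.2,-7.5,0,-22.8,18.2,-5,0,-22.8,18.2,-2,0,-22.8,18.2,1,0,-22.8,18.2,3,0,-22.8,18.2,3,0])

```text
time: 7.93
position: [0.6322, -0.275, 0.1886]
ee_rot: [-2.423, -1.982, 0.005]
contact_force: [-0.7, 0.5, -4.1]
finger_gap: 0.0245
grasp_force: 69.6
```

```bash
python3 - <<'E'
from h import *;from station import *
go((.6355,-.2784,.167),-11.5);print(state()["contact_force"])
c=capture("scene");t=capture("top")
a=np.hstack([c["image"][130:330,180:440],t["image"][120:320,150:410]])
cv2.imwrite("pics/m2.png",cv2.resize(a[:,:,::-1],None,fx=1.5,fy=1.5))
E
```

```text
t 7.93 pos [ 0.6322 -0.275   0.1886] tz [-0.0096  0.0066 -0.9999] yaw -11.43 -> shift cm [-0.28  0.42  2.15] turn 0.07
[-0.67282489  0.50802075 -4.09848638]
```

View pics/m2.png

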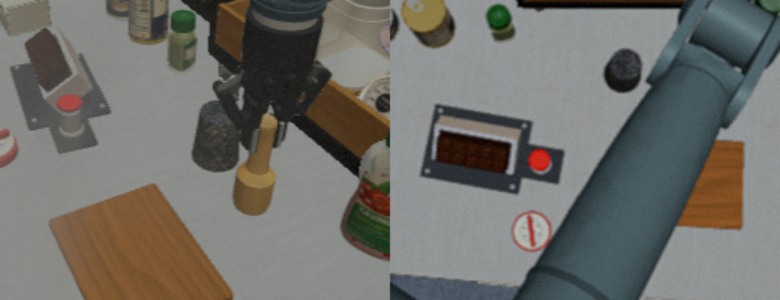

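The scene view shows the peg down and the block raised at (50,55). The mallet is still held above the table at (255,190).

Call:
carry_out(motion=[0,0,0.5,0,0,0,1,0,0,0,1.3,0,0,0,1.3,0])

```text
time: 8.37
position: [0.635, -0.2779, 0.1819]
ee_rot: [-2.432, -1.988, 0.0]
contact_force: [-0.7, 0.8, -4.2]
finger_gap: 0.0238
grasp_force: 69.6
```

```bash
python3 - <<'E'
from h import *;from station import *
go((.6355,-.2784,.167),-11.5);print(state()["contact_force"])
E
```

```text
t 8.37 pos [ 0.635  -0.2779  0.1819] tz [-1.e-04  1.e-04 -1.e+00] yaw -11.48 -> shift cm [-0.03  0.06  1.49] turn 0.02
[-0.68222833  0.7577971  -4.24296698]
```

Call:
carry_out(motion=[0,0,0.5,0,0,0,0.9,0,0,0,1.2,0,0,0,1.4,0,0,0,1.4,0])

```text
time: 8.78
position: [0.635, -0.278, 0.1675]
ee_rot: [-2.432, -1.988, 0.0]
contact_force: [-0.1, 0.6, -0.6]
finger_gap: 0.0242
grasp_force: 69.6
```

Call:
carry_out(motion=[0,0,0.1,0,0,0,0.2,0,0,0,0.2,0])

```text
time: 9.03
position: [0.6354, -0.2783, 0.1671]
ee_rot: [2.432, 1.988, 0.0]
contact_force: [-1.5, 1.5, 3.0]
finger_gap: 0.0239
grasp_force: 70.4
```

Contact is firm, so I'll open in place, let it settle, then rise.

Call:
carry_out(motion=[0,0,-0.1,0,0,0,-0.1,0,0,0,-0.1,0,0,0,-0.1,0,0,0,-0.1,0,0,0,-0.1,0,0,0,-0.1,0,0,0,-0.1,0,0,0,-0.1,0,0,0,-2,0,0,0,-5,0,0,0,-9,0,0,0,-12,0,0,0,-12,0], jaw=-1)

```text
time: 10.2
position: [0.6376, -0.2796, 0.2954]
ee_rot: [2.422, 1.979, 0.007]
contact_force: [-0.3, -0.4, 1.6]
finger_gap: 0.0859
grasp_force: 0.0
```

```bash
python3 - <<'E'
from h import *;from station import *
# gripper centre: left pad clear at mould x=-.052 => centre at -.052+.0425
p=mw(-.0105,0);print(p);go((*p,.25),-11.5)
E
```

```text
[0.53171079 0.08639336]
t 10.2 pos [ 0.6376 -0.2796  0.2954] tz [ 0.0122 -0.0079 -0.9999] yaw -11.47 -> shift cm [ 33.78 -17.72   4.12] turn 0.03
```

Call:
carry_out(motion=[3,-1.6,0,0,6.5,-3.4,0,0,10,-5.3,0,0,13.5,-7.1,0,0,17,-8.9,0,0,20.5,-10.8,0,0,24,-12.6,0,0,27.5,-14.4,1,0,30.5,-16,2,0,32.5,-17,3,0,33.6,-17.6,4,0,33.8,-17.7,4.5,0,33.8,-17.7,4.5,0,33.8,-17.7,4.5,0,33.8,-17.7,4.5,0])

```text
time: 11.45
position: [0.5298, 0.0871, 0.2415]
ee_rot: [2.434, 1.985, 0.001]
contact_force: [0.3, 0.6, -0.8]
finger_gap: 0.0855
grasp_force: 0.0
```

```bash
cat > look.py <<'E'
import sys
from h import *;from station import *
s=state();w=capture("wrist");t=capture("top");c=capture("scene")
a=np.hstack([w["image"],cv2.copyMakeBorder(cv2.resize(c["image"][140:240,165:265],(284,284)),0,100,0,0,0)])
cv2.imwrite(f"pics/{sys.argv[1]}.png",a[:,:,::-1])
cv2.imwrite(f"pics/{sys.argv[1]}_top.png",t["image"][:,:,::-1])
E
python3 - <<'E'
from h import *;from station import *
go((*mw(-.0105,0),.18),-11.5)
s=state();w=capture("wrist")
print([proj(w,(*mw(x,y),z),s).round(0) for x,y,z in((-.0112,.06,.0954),(-.0112,-.06,.0954),(-.0502,.06,.071),(-.0502,-.06,.071),(-.0525,0,.1),(.033,0,.1))])
E
python3 look.py w2
```

```text
t 11.45 pos [0.5298 0.0871 0.2415] tz [ 1.2e-03 -3.0e-04 -1.0e+00] yaw -11.59 -> shift cm [-0.03  0.19  6.15] turn -0.09
[array([254., 121.]), array([254., 267.]), array([207., 120.]), array([212., 253.]), array([201., 201.]), array([311., 201.])]
```

View pics/w2.png

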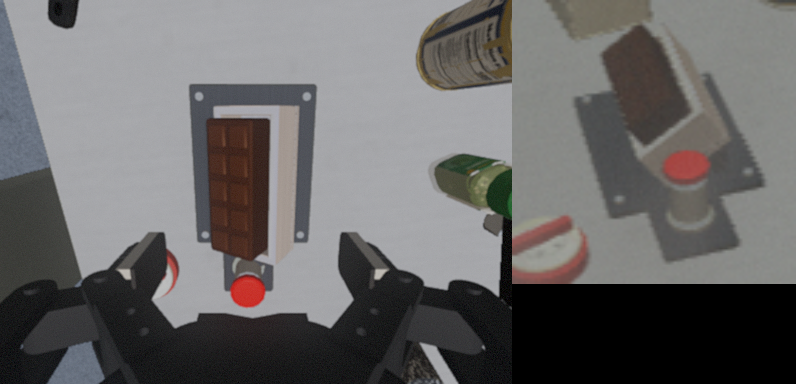

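The wrist view shows the raised block with its low edge from (208,119) to (212,248), as predicted. The fingertips at (165,234) and (345,234) put the open tips about 59 mm ahead of the TCP. The tool cannot tilt, so my plan is:

1. Straddle the mould.
2. Push up and in on the low edge with the left pad, to roll the block level.
3. Close on it.

Call:
carry_out(motion=[0,0,3,0,0,0,6,0,0,0,9,0,0,0,11,0,0,0,12,0,0,0,12.4,0,0,0,12.4,0,0,0,12.4,0])

```text
time: 12.32
position: [0.53, 0.0883, 0.1182]
ee_rot: [2.431, 1.987, 0.003]
contact_force: [0.6, -0.4, -0.4]
finger_gap: 0.0851
grasp_force: 0.0
```

```bash
python3 -c "
from h import *
go((*mw(-.0075,0),.117),-11.5)"
```

```text
t 12.32 pos [0.53   0.0883 0.1182] tz [ 2.4e-03 -1.0e-04 -1.0e+00] yaw -11.5 -> shift cm [-0.15  0.51  0.12] turn 0.0
```

Next, push +y in small steps until I feel contact.

Call:
carry_out(motion=[-0.1,0.1,0.1,0,-0.1,0.2,0.1,0,-0.1,0.3,0.1,0,-0.1,0.4,0.1,0,-0.1,0.4,0.1,0])

```text
time: 12.73
position: [0.5329, 0.0866, 0.1163]
ee_rot: [2.433, 1.988, 0.0]
contact_force: [-0.3, 1.1, 0.7]
finger_gap: 0.0857
grasp_force: 0.1
```

Call:
carry_out(motion=[0,0.1,0,0,0,0.2,0,0,0,0.3,0,0,0,0.3,0,0])

```text
time: 13.07
position: [0.534, 0.0864, 0.1152]
ee_rot: [-2.429, -1.985, 0.006]
contact_force: [-6.9, 1.6, 3.8]
finger_gap: 0.0855
grasp_force: 3.5
```

Call:
carry_out(motion=[0,0.2,0,0,0,0.35,-0.1,0,0,0.4,-0.25,0,0,0.4,-0.4,0,0,0.45,-0.55,0,0,0.45,-0.7,0,0,0.5,-0.8,0,0,0.5,-0.8,0])

```text
time: 13.73
position: [0.5372, 0.0857, 0.1216]
ee_rot: [-2.427, -1.984, 0.01]
contact_force: [-8.9, 1.7, -1.3]
finger_gap: 0.0855
grasp_force: 4.3
```

```bash
python3 look.py w3; python3 -c "
from h import *
go((*mw(-.0075,0),.117),-11.5)"
```

```text
t 13.88 pos [0.5372 0.0857 0.1215] tz [-0.0093  0.0012 -1.    ] yaw -11.48 -> shift cm [-0.04 -0.25  0.45] turn 0.02
```

View pics/w3.png

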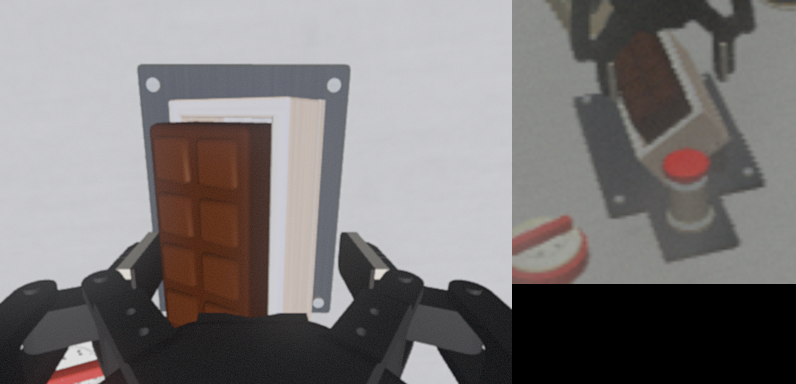

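The wrist view shows the left pad bearing on the block's low edge. The far-end corners of the top face are at (152,124) and (247,124).

```bash
cat > tilt.py <<'E'
from h import *;from station import *
s=state();w=dict(capture("wrist"))
for px in(0.0045,0.0068):
  for a in(32,27,22,15,8,0):
    c,si=np.cos(np.radians(a)),np.sin(np.radians(a));P=np.array([px,.0655])
    TR=P+.034*np.array([-si,c]);TL=TR-.046*np.array([c,si])
    print(px,a,[proj(w,(*mw(q[0],.06),q[1]),s).round(0) for q in(TL,TR)],"TL",TL.round(4))
E
python3 tilt.py
```

```text
0.0045 32 [array([141., 128.]), array([229., 132.])] TL [-0.0525  0.07  ]
0.0045 27 [array([138., 129.]), array([237., 132.])] TL [-0.0519  0.0749]
0.0045 22 [array([136., 129.]), array([245., 132.])] TL [-0.0509  0.0798]
0.0045 15 [array([134., 130.]), array([257., 133.])] TL [-0.0487  0.0864]
0.0045 8 [array([135., 131.]), array([269., 133.])] TL [-0.0458  0.0928]
0.0045 0 [array([140., 133.]), array([284., 133.])] TL [-0.0415  0.0995]
0.0068 32 [array([147., 128.]), array([236., 132.])] TL [-0.0502  0.07  ]
0.0068 27 [array([144., 129.]), array([243., 132.])] TL [-0.0496  0.0749]
0.0068 22 [array([142., 129.]), array([252., 132.])] TL [-0.0486  0.0798]
0.0068 15 [array([141., 130.]), array([264., 133.])] TL [-0.0464  0.0864]
0.0068 8 [array([142., 131.]), array([277., 133.])] TL [-0.0435  0.0928]
0.0068 0 [array([147., 133.]), array([292., 133.])] TL [-0.0392  0.0995]
```

Call:
carry_out(motion=[0,0.2,-0.1,0,0,0.4,-0.2,0,0,0.5,-0.35,0,0,0.5,-0.5,0,0,0.5,-0.65,0,0,0.5,-0.8,0,0,0.5,-0.8,0])

```text
time: 14.52
position: [0.5382, 0.0856, 0.1274]
ee_rot: [-2.42, -1.979, 0.023]
contact_force: [-18.7, 3.6, 1.1]
finger_gap: 0.0853
grasp_force: 9.7
```

```bash
python3 tilt.py|grep 0.0068; python3 - <<'E'
from h import *;from station import *
w=capture("wrist");cv2.imwrite("pics/w4.png",w["image"][:,:,::-1])
h=cv2.cvtColor(w["image"],cv2.COLOR_RGB2HSV);m=cv2.inRange(h,np.array((0,110,25)),np.array((16,255,140)))
for r in(130,140,150,160,170,180):
    x=np.where(m[r,100:330])[0]+100;row=h[r,x.min():x.max()+1,2].astype(int);print(r,x.min(),x.max(),row[::5])
print(state()["position"],state()["contact_force"])
E
```

```text
0.0068 32 [array([151., 127.]), array([235., 131.])] TL [-0.0502  0.07  ]
0.0068 27 [array([148., 128.]), array([242., 131.])] TL [-0.0496  0.0749]
0.0068 22 [array([147., 128.]), array([250., 131.])] TL [-0.0486  0.0798]
0.0068 15 [array([146., 129.]), array([261., 132.])] TL [-0.0464  0.0864]
0.0068 8 [array([147., 130.]), array([273., 132.])] TL [-0.0435  0.0928]
0.0068 0 [array([152., 132.]), array([287., 132.])] TL [-0.0392  0.0995]
130 162 244 [90 89 86 90 86 84 88 86 89 88 89 89 86 86 85 89 86]
140 156 252 [100  96  99 100 100  98  95  87  90  78  90  91  93  94  93  93  92  89
  92  91]
150 156 251 [102 105 101 103  99  99 103  85  89  85 100 102 100 100 101 100 104  91
  92  89]
160 156 252 [ 94 103 103  99 100  98 103  95  84  83  98  98  98 100  99 103 101  97
  90  88]
170 158 253 [103 103 100 102  99  99 104  86  85  93  98 101  99  97 103 102 101  89
  87  77]
180 157 259 [ 93  90  88  88  91  95  95  89  85  80  97  97  96 100  99 101 104  92
  87  77  70]
[0.53820466 0.08558939 0.12720914] [-18.09580396   4.66684333   0.45327945]
```

```bash
python3 - <<'E'
from h import *;from station import *
w=capture("wrist");c=capture("scene")
a=np.hstack([cv2.resize(w["image"][90:340,110:360],(400,400),interpolation=2),cv2.resize(c["image"][125:215,170:260],(400,400),interpolation=2)])
cv2.imwrite("pics/w5.png",a[:,:,::-1])
E
```

```text
(no output)
```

View pics/w5.png

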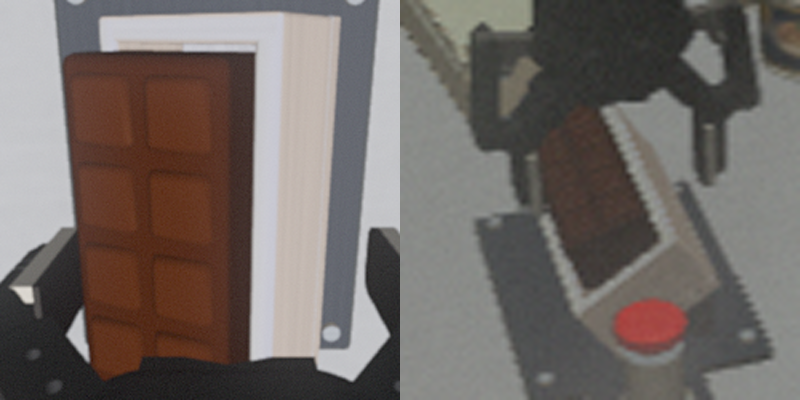

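The wrist crop shows the top face spanning columns 151 to 252, a width of about 102 px, which means the tilt is now about 22°. The block is rolling with the pad without slipping, so I'll continue.

Call:
carry_out(motion=[0,0,-0.15,0,0,0.05,-0.3,0,0,0.1,-0.45,0,0,0.1,-0.6,0,0,0.15,-0.75,0,0,0.2,-0.9,0,0,0.2,-1,0,0,0.2,-1,0])

```text
time: 15.38
position: [0.5403, 0.0852, 0.1379]
ee_rot: [-2.419, -1.979, 0.024]
contact_force: [-21.8, 4.1, 3.9]
finger_gap: 0.0856
grasp_force: 11.0
```

```bash
cat > edges.py <<'E'
from h import *;from station import *
w=capture("wrist");h=cv2.cvtColor(w["image"],cv2.COLOR_RGB2HSV);m=cv2.inRange(h,np.array((0,110,15)),np.array((16,255,170)))
for r in(145,155,165):
    x=np.where(m[r,100:340])[0]+100;v=cv2.blur(h[r-3:r+4,:,2].astype(np.float32),(3,7))[3];print(r,x.min(),x.max(),v[225:325:4].astype(int),"from 225 step 4")
print("far row",np.where(m[:,200])[0][:1]);go(state()["position"],-11.5)
E
python3 edges.py; python3 tilt.py|grep 0.0068
```

```text
145 152 255 [115 119 122 126 129 110  96 101  77  58 170 196 200 198 186 186 184 186
 186 186 184 182 117 106 106] from 225 step 4
155 153 256 [112 115 119 122 127 111  96 101  75  58 176 196 201 196 186 187 185 186
 187 186 183 182 109 107 106] from 225 step 4
165 154 256 [110 113 116 119 123 110  95 100  74  57 179 197 201 196 185 187 184 186
 187 186 184 179 106 106 106] from 225 step 4
far row [125]
t 15.43 pos [0.5403 0.0852 0.1378] tz [-0.022   0.0026 -0.9998] yaw -11.45 -> shift cm [0. 0. 0.] turn 0.05
0.0068 32 [array([155., 126.]), array([232., 129.])] TL [-0.0502  0.07  ]
0.0068 27 [array([153., 126.]), array([239., 129.])] TL [-0.0496  0.0749]
0.0068 22 [array([151., 127.]), array([245., 130.])] TL [-0.0486  0.0798]
0.0068 15 [array([150., 128.]), array([256., 130.])] TL [-0.0464  0.0864]
0.0068 8 [array([152., 129.]), array([267., 130.])] TL [-0.0435  0.0928]
0.0068 0 [array([157., 130.]), array([279., 130.])] TL [-0.0392  0.0995]
```

Call:
carry_out(motion=[0,0,-0.15,0,0,0.05,-0.3,0,0,0.1,-0.45,0,0,0.1,-0.6,0,0,0.15,-0.75,0,0,0.2,-0.9,0,0,0.2,-1,0,0,0.2,-1,0])

```text
time: 16.15
position: [0.5435, 0.0845, 0.1487]
ee_rot: [-2.422, -1.98, 0.02]
contact_force: [-18.1, 2.9, 4.7]
finger_gap: 0.0857
grasp_force: 9.5
```

```bash
python3 edges.py; python3 tilt.py|grep 0.0068
```

```text
145 154 258 [126 124 122 120 118 116 101  98  84 176 194 189 178 180 179 179 180 179
 174 169 100 101 102 102 102] from 225 step 4
155 155 257 [125 124 123 120 118 116 102  97  84 177 195 187 178 181 179 180 181 179
 178 157 101 101 101 101 101] from 225 step 4
165 155 257 [122 122 121 121 120 117 104  97  82 178 194 186 178 180 179 180 181 179
 176 149 101 101 100 101 100] from 225 step 4
far row [125]
t 16.2 pos [0.5435 0.0845 0.1486] tz [-0.0186  0.0022 -0.9998] yaw -11.45 -> shift cm [0. 0. 0.] turn 0.05
0.0068 32 [array([156., 125.]), array([226., 128.])] TL [-0.0502  0.07  ]
0.0068 27 [array([153., 126.]), array([232., 128.])] TL [-0.0496  0.0749]
0.0068 22 [array([152., 126.]), array([238., 128.])] TL [-0.0486  0.0798]
0.0068 15 [array([151., 127.]), array([248., 128.])] TL [-0.0464  0.0864]
0.0068 8 [array([153., 127.]), array([257., 128.])] TL [-0.0435  0.0928]
0.0068 0 [array([157., 128.]), array([269., 129.])] TL [-0.0392  0.0995]
```

Call:
carry_out(motion=[0,-0.1,0,0,0,-0.3,-0.1,0,0,-0.5,-0.1,0,0,-0.6,-0.1,0,0,-0.6,-0.1,0], jaw=-0.7, grip_force=40)

```text
time: 16.67
position: [0.5362, 0.086, 0.1489]
ee_rot: [-2.419, -1.979, 0.025]
contact_force: [-21.7, 4.5, 6.0]
finger_gap: 0.0731
grasp_force: 11.2
```

```bash
python3 edges.py; python3 tilt.py|grep 0.0068
```

```text
145 173 271 [ 92 117 124 126 126 127 126 127 128 122  92 108 104 192 196 190 180 181
 182 182 182 180 178 107 102] from 225 step 4
155 172 271 [ 91 113 123 124 125 126 127 127 127 122  93 105 111 193 197 188 180 181
 182 183 182 179 175 104 103] from 225 step 4
165 173 271 [ 93 109 120 122 123 124 126 128 128 121  96 103 123 194 197 187 180 181
 182 183 182 179 170 103 103] from 225 step 4
far row [124]
t 16.72 pos [0.5362 0.086  0.1489] tz [-0.0226  0.0027 -0.9997] yaw -11.45 -> shift cm [0. 0. 0.] turn 0.05
0.0068 32 [array([171., 125.]), array([244., 128.])] TL [-0.0502  0.07  ]
0.0068 27 [array([169., 125.]), array([250., 128.])] TL [-0.0496  0.0749]
0.0068 22 [array([168., 126.]), array([256., 128.])] TL [-0.0486  0.0798]
0.0068 15 [array([168., 127.]), array([266., 128.])] TL [-0.0464  0.0864]
0.0068 8 [array([171., 127.]), array([276., 128.])] TL [-0.0435  0.0928]
0.0068 0 [array([176., 128.]), array([287., 129.])] TL [-0.0392  0.0995]
```

Call:
carry_out(motion=[0,-0.1,-0.1,0,0,-0.3,-0.2,0,0,-0.5,-0.3,0,0,-0.6,-0.4,0,0,-0.6,-0.4,0], jaw=-0.4)

```text
time: 17.18
position: [0.5302, 0.0873, 0.153]
ee_rot: [-2.419, -1.978, 0.025]
contact_force: [-22.5, 4.6, 6.3]
finger_gap: 0.0601
grasp_force: 11.5
```

```bash
python3 edges.py; python3 tilt.py|grep 0.0068
```

```text
145 187 285 [132 106 103 113  90 125 131 130 129 128 127 126 126 106 111  88 189 199
 190 182 182 184 185 183 181] from 225 step 4
155 189 285 [131 109  99 112  91 123 128 128 129 129 128 127 127 106 111  88 196 199
 189 183 183 183 185 182 181] from 225 step 4
165 188 284 [131 111  95 110  91 120 125 126 127 127 128 128 127 105 111  90 196 199
 187 184 183 184 185 182 179] from 225 step 4
far row [127]
t 17.23 pos [0.5302 0.0872 0.1529] tz [-0.0231  0.0028 -0.9997] yaw -11.45 -> shift cm [0. 0. 0.] turn 0.05
0.0068 32 [array([185., 125.]), array([259., 127.])] TL [-0.0502  0.07  ]
0.0068 27 [array([183., 125.]), array([264., 127.])] TL [-0.0496  0.0749]
0.0068 22 [array([183., 126.]), array([271., 128.])] TL [-0.0486  0.0798]
0.0068 15 [array([184., 126.]), array([280., 128.])] TL [-0.0464  0.0864]
0.0068 8 [array([187., 127.]), array([290., 128.])] TL [-0.0435  0.0928]
0.0068 0 [array([193., 128.]), array([301., 128.])] TL [-0.0392  0.0995]
```

Call:
carry_out(motion=[0,0,-0.15,0,0,0.05,-0.3,0,0,0.1,-0.45,0,0,0.1,-0.6,0,0,0.1,-0.75,0,0,0.1,-0.75,0])

```text
time: 17.78
position: [0.5331, 0.0867, 0.1617]
ee_rot: [-2.422, -1.98, 0.02]
contact_force: [-18.2, 3.9, 7.2]
finger_gap: 0.0596
grasp_force: 10.1
```

```bash
python3 edges.py; python3 tilt.py|grep 0.0068
```

```text
145 190 283 [111 107  94  95 102  90 113 115 114 111 108 106 103  97  88 121 191 184
 184 185 186 184 182 115 106] from 225 step 4
155 191 283 [112 108  96  95  98  88 111 112 111 110 108 106 103  97  88 140 188 185
 184 185 186 184 181 107 106] from 225 step 4
165 191 283 [111 108  98  90  97  87 108 109 108 106 105 104 103  96  86 152 187 185
 184 185 186 183 178 105 105] from 225 step 4
far row [125]
t 17.83 pos [0.533  0.0867 0.1617] tz [-0.0181  0.0022 -0.9998] yaw -11.45 -> shift cm [0. 0. 0.] turn 0.05
0.0068 32 [array([183., 124.]), array([252., 126.])] TL [-0.0502  0.07  ]
0.0068 27 [array([181., 125.]), array([257., 127.])] TL [-0.0496  0.0749]
0.0068 22 [array([181., 125.]), array([263., 127.])] TL [-0.0486  0.0798]
0.0068 15 [array([182., 126.]), array([272., 127.])] TL [-0.0464  0.0864]
0.0068 8 [array([185., 126.]), array([281., 127.])] TL [-0.0435  0.0928]
0.0068 0 [array([190., 127.]), array([291., 127.])] TL [-0.0392  0.0995]
```

Call:
carry_out(motion=[0,-0.2,-0.1,0,0,-0.4,-0.2,0,0,-0.6,-0.3,0,0,-0.7,-0.3,0,0,-0.8,-0.3,0,0,-0.9,-0.3,0,0,-0.9,-0.3,0], jaw=1, grip_force=40)

```text
time: 18.47
position: [0.5247, 0.0881, 0.163]
ee_rot: [-2.424, -1.982, 0.016]
contact_force: [-10.2, 1.8, -6.9]
finger_gap: 0.0446
grasp_force: 42.2
```

```bash
python3 edges.py; python3 tilt.py|grep 0.0068
```

```text
145 206 298 [132 129 125 122 118 114  87 109 100 107 127 125 122 118 115 112 109  93
  91 182 188 187 186 188 186] from 225 step 4
155 206 298 [130 128 126 123 120 116  89 107  97 106 123 122 120 118 115 112 108  94
  88 190 187 187 187 188 186] from 225 step 4
165 206 297 [126 125 123 122 120 117  90 105  95 104 119 118 116 114 112 111 108  93
  87 197 187 186 187 188 185] from 225 step 4
far row []
t 18.52 pos [0.5247 0.0881 0.1631] tz [-0.0149  0.0017 -0.9999] yaw -11.48 -> shift cm [0. 0. 0.] turn 0.02
0.0068 32 [array([198., 124.]), array([269., 126.])] TL [-0.0502  0.07  ]
0.0068 27 [array([197., 124.]), array([275., 126.])] TL [-0.0496  0.0749]
0.0068 22 [array([197., 124.]), array([281., 126.])] TL [-0.0486  0.0798]
0.0068 15 [array([199., 125.]), array([289., 126.])] TL [-0.0464  0.0864]
0.0068 8 [array([202., 125.]), array([299., 126.])] TL [-0.0435  0.0928]
0.0068 0 [array([209., 126.]), array([309., 126.])] TL [-0.0392  0.0995]
```

Call:
carry_out(motion=[0,0,0,0,0,-0.2,-0.1,0,0,-0.4,-0.2,0,0,-0.6,-0.4,0,0,-0.8,-0.6,0,0,-1,-0.9,0,0,-1.2,-1.2,0,0,-1.2,-1.2,0], jaw=1, grip_force=70)

```text
time: 19.23
position: [0.5184, 0.0896, 0.1806]
ee_rot: [2.431, 1.987, 0.003]
contact_force: [0.5, -0.8, -3.0]
finger_gap: 0.0438
grasp_force: 71.9
```

```bash
python3 edges.py; python3 tilt.py|grep 0.0068
```

```text
145 206 298 [130 127 124 120 117 113  88 107  98 104 125 123 121 118 114 110 108  92
  90 171 198 183 182 184 184] from 225 step 4
155 207 298 [128 127 125 122 118 115  90 105  96 103 121 120 119 118 115 111 108  92
  87 186 195 183 183 185 183] from 225 step 4
165 207 297 [125 123 122 121 119 117  91 104  95 101 118 117 114 113 111 109 106  92
  87 193 193 183 183 185 182] from 225 step 4
far row []
t 19.28 pos [0.5184 0.0896 0.1803] tz [ 1.9e-03 -1.0e-04 -1.0e+00] yaw -11.49 -> shift cm [0. 0. 0.] turn 0.01
0.0068 32 [array([211., 123.]), array([277., 125.])] TL [-0.0502  0.07  ]
0.0068 27 [array([210., 124.]), array([282., 125.])] TL [-0.0496  0.0749]
0.0068 22 [array([211., 124.]), array([288., 125.])] TL [-0.0486  0.0798]
0.0068 15 [array([213., 124.]), array([295., 125.])] TL [-0.0464  0.0864]
0.0068 8 [array([217., 125.]), array([304., 125.])] TL [-0.0435  0.0928]
0.0068 0 [array([224., 125.]), array([313., 125.])] TL [-0.0392  0.0995]
```

Call:
carry_out(motion=[0,-0.2,-0.5,0,0,-0.4,-1.2,0,0,-0.5,-2.2,0,0,-0.5,-3.7,0,0,-0.5,-5.5,0,0,-0.5,-7.5,0,0,-0.5,-9,0,0,-0.5,-9.5,0,0,-0.5,-9.5,0,0,-0.5,-9.5,0])

```text
time: 20.17
position: [0.5128, 0.0906, 0.2743]
ee_rot: [-2.433, -1.988, 0.0]
contact_force: [-1.0, -0.3, -3.4]
finger_gap: 0.0441
grasp_force: 72.0
```

```bash
python3 - <<'E'
from h import *;from station import *
w=capture("wrist");c=capture("scene");s=state()
a=np.hstack([cv2.resize(w["image"][60:310,130:380],(400,400),interpolation=2),cv2.resize(c["image"][50:200,150:300],(400,400),interpolation=2)])
cv2.imwrite("pics/w6.png",a[:,:,::-1])
# far top corners expected if flat, centred, top at TCP-h
T=R.from_rotvec(s["ee_rot"]).as_matrix()
for h in(.055,.06,.065): print(h,[proj(w,s["position"]+T@np.array([.06,y,h]),s).round(0) for y in(-.023,.023)])
go((.466,-.267,.28),-6.5);go((.466,-.267,.28),4.9)
E
```

```text
0.055 [array([200., 127.]), array([307., 127.])]
0.06 [array([202., 126.]), array([305., 126.])]
0.065 [array([204., 126.]), array([303., 126.])]
t 20.27 pos [0.5124 0.0906 0.2731] tz [-2.5e-03  1.0e-04 -1.0e+00] yaw -11.49 -> shift cm [-35.97   2.58  -0.69] turn -4.99
t 20.27 pos [0.5124 0.0906 0.2731] tz [-2.5e-03  1.0e-04 -1.0e+00] yaw -11.49 -> shift cm [-35.97   2.58  -0.69] turn -16.39
```

View pics/w6.png

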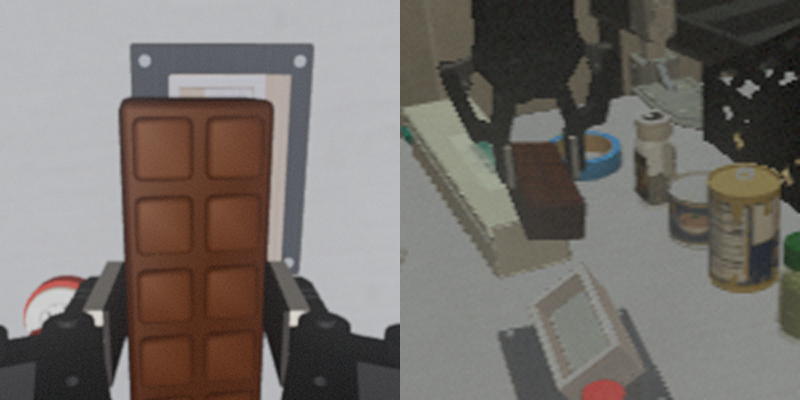

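The wrist view shows the block level and centred, with its top face at columns 206–300 and its far edge at row 121. The mould is empty in the scene view. Next I'll carry the block to the board.

Call:
carry_out(motion=[-0.5,0,0,-0.3,-1.5,0.1,0,-0.7,-3,0.2,0,-1,-5,0.3,0,-1.5,-7.3,0.5,0,-2,-9.8,0.7,0,-2.5,-12.3,0.9,0,-3,-14.8,1.1,0,-3.5,-17.3,1.3,0,-4,-19.8,1.5,0,-4.5,-22.3,1.7,0,-5,-24.8,1.9,0,-5.5,-27.3,2.1,0,-6,-29.8,2.3,0,-6.3,-32,2.4,0,-6.5,-33.8,2.5,0,-6.7,-35,2.6,0,-6.7,-35.7,2.6,0,-36,2.6,0,-6.7])

```text
invalid input
```

Row 18 was missing its turn, so I'm resending it.

Call:
carry_out(motion=[-0.5,0,0,-0.3,-1.5,0.1,0,-0.7,-3,0.2,0,-1,-5,0.3,0,-1.5,-7.3,0.5,0,-2,-9.8,0.7,0,-2.5,-12.3,0.9,0,-3,-14.8,1.1,0,-3.5,-17.3,1.3,0,-4,-19.8,1.5,0,-4.5,-22.3,1.7,0,-5,-24.8,1.9,0,-5.5,-27.3,2.1,0,-6,-29.8,2.3,0,-6.3,-32,2.4,0,-6.5,-33.8,2.5,0,-6.7,-35,2.6,0,-6.7,-35.7,2.6,0,-6.7,-36,2.6,0,-6.7,-36,2.6,0,-6.7])

```text
time: 21.93
position: [0.4667, -0.2673, 0.274]
ee_rot: [-2.312, -2.126, -0.0]
contact_force: [1.0, -0.1, -2.6]
finger_gap: 0.0434
grasp_force: 71.9
```

Call:
carry_out(motion=[0,0,0.5,0,0,0,1.5,0,0,0,3,0,0,0,5,0,0,0,7,0,0,0,9,0,0,0,11,0,0,0,12.3,0,0,0,13,0,0,0,13.3,0,0,0,13.3,0,0,0,13.3,0])

```text
time: 22.93
position: [0.4673, -0.2674, 0.142]
ee_rot: [2.311, 2.126, 0.0]
contact_force: [-0.4, -0.3, -2.2]
finger_gap: 0.0437
grasp_force: 71.9
```

```bash
python3 -c "
from h import *
go((.466,-.267,.1175),-4.8)"
```

```text
t 22.93 pos [ 0.4673 -0.2674  0.142 ] tz [ 9.e-04 -8.e-04 -1.e+00] yaw -4.76 -> shift cm [ 0.03 -0.13  2.45] turn 0.04
```

Still free. Now I'll lower in millimetre steps.

Call:
carry_out(motion=[0,0,0.3,0,0,0,0.6,0,0,0,0.9,0,0,0,1.2,0,0,0,1.4,0,0,0,1.4,0])

```text
time: 23.43
position: [0.4665, -0.2671, 0.1268]
ee_rot: [-2.312, -2.126, 0.0]
contact_force: [-0.3, -0.3, -2.9]
finger_gap: 0.0438
grasp_force: 71.9
```

Call:
carry_out(motion=[0,0,0.1,0,0,0,0.2,0,0,0,0.3,0,0,0,0.4,0,0,0,0.5,0,0,0,0.5,0])

```text
time: 23.93
position: [0.4667, -0.2673, 0.1221]
ee_rot: [-2.312, -2.126, 0.0]
contact_force: [0.0, 0.6, -2.5]
finger_gap: 0.0437
grasp_force: 71.9
```

Call:
carry_out(motion=[0,0,0.1,0,0,0,0.2,0,0,0,0.3,0,0,0,0.3,0])

```text
time: 24.27
position: [0.4667, -0.2672, 0.1191]
ee_rot: [-2.312, -2.126, 0.0]
contact_force: [-0.1, -0.2, -3.1]
finger_gap: 0.0434
grasp_force: 71.9
```

Call:
carry_out(motion=[0,0,0.1,0,0,0,0.2,0,0,0,0.2,0,0,0,0.2,0])

```text
time: 24.6
position: [0.4668, -0.2673, 0.1173]
ee_rot: [-2.312, -2.127, 0.0]
contact_force: [0.6, -0.0, -2.4]
finger_gap: 0.0437
grasp_force: 71.9
```

Call:
carry_out(motion=[0,0,0.1,0,0,0,0.2,0,0,0,0.2,0,0,0,0.2,0])

```text
time: 24.93
position: [0.4669, -0.2674, 0.1155]
ee_rot: [2.312, 2.126, 0.0]
contact_force: [-0.1, -0.3, -2.0]
finger_gap: 0.0438
grasp_force: 72.0
```

Call:
carry_out(motion=[0,0,0.1,0,0,0,0.2,0,0,0,0.2,0,0,0,0.2,0])

```text
time: 25.27
position: [0.4671, -0.2675, 0.1152]
ee_rot: [-2.311, -2.126, 0.001]
contact_force: [-6.2, 3.6, 13.0]
finger_gap: 0.0435
grasp_force: 74.1
```

Call:
carry_out(motion=[0,0,-0.1,0,0,0,-0.1,0])

```text
time: 25.43
position: [0.467, -0.2675, 0.1153]
ee_rot: [2.312, 2.127, -0.0]
contact_force: [-3.7, 2.3, 7.1]
finger_gap: 0.0436
grasp_force: 73.3
```

Call:
carry_out(motion=[0,0,0,0,0,0,0,0,0,0,0,0,0,0,0,0,0,0,0,0,0,0,0,0,0,0,0,0,0,0,0,0,0,0,-1,0,0,0,-3,0,0,0,-6,0,0,0,-10,0,0,0,-13,0,0,0,-13,0,0,0,-13,0], jaw=-1)

```text
time: 26.68
position: [0.4678, -0.2681, 0.2476]
ee_rot: [2.308, 2.123, 0.001]
contact_force: [-0.1, -0.2, -1.1]
finger_gap: 0.0852
grasp_force: 0.0
```

```bash
python3 - <<'E'
from h import *;from station import *
s=state();print(s["time"],s["position"],s["contact_force"],s["finger_gap"])
w=capture("wrist");c=capture("scene")
T=np.array((.4669,-.2674));b=np.radians(-4.8);bx=np.array((np.cos(b),np.sin(b)));by=np.array((-bx[1],bx[0]))
m=cv2.inRange(cv2.cvtColor(w["image"],cv2.COLOR_RGB2HSV),np.array((0,110,15)),np.array((14,255,160)))
print("expected top corners",[proj(w,(*(T+bx*i+by*j),.052),s).round(0) for i,j in((-.023,.06),(.023,.06),(-.023,-.06),(.023,-.06))],"board",[proj(w,(*(np.array((.466,-.267))+bx*i+by*j),.018),s).round(0) for i,j in((-.075,.095),(.075,.095))])
a=np.hstack([w["image"],cv2.resize(c["image"][200:370,190:390],(288,245))[:, :] if 0 else cv2.copyMakeBorder(cv2.resize(c["image"][200:370,190:390],(288,245)),0,139,0,0,0)])
cv2.imwrite("pics/w7.png",a[:,:,::-1])
E
```

```text
26.6833 [ 0.46775659 -0.26810549  0.24757882] [-0.11240402 -0.19000109 -1.05508772] 0.08524179699467466
expected top corners [array([225., 118.]), array([276., 118.]), array([228., 240.]), array([274., 240.])] board [array([174.,  80.]), array([326.,  80.])]
```

View pics/w7.png

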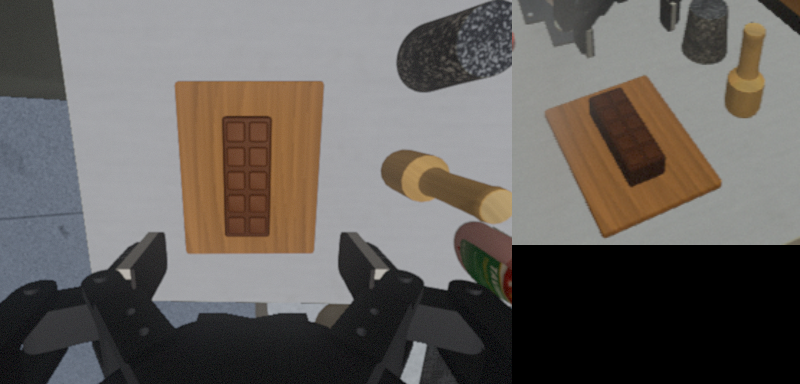

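The block lies flat in the middle of the board, with its corners at (223,116), (271,116), (226,236) and (269,237). The mallet stands upright and the gripper is clear.

```bash
python3 -c "
from station import job_done
print(job_done())"
```

```text
the job is handed in; nothing more can be done
None
```

I handed the job in at about 27 s of the 54 s limit: the mallet knocked the peg down and stands upright again, and the block lies flat, scored side up, in the middle of the board. No verdict came back.

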